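# Find and seat the rocking burner cap

## Task

One of the three burner caps on the gas hob was put back badly after cleaning and rocks on its burner. Press down on the rims of the caps with a fingertip to find the one that rocks, feeling it tip under the finger, then push that cap sideways with the fingertips until it drops home, flat on its burner like the other two. Do not pick up any cap, and leave the brush, the shaker and the small bowl where they are.

Things in the scene. Friction and masses are not known exactly. Their poses are not given: they have to be found in the camera images.
- hob: Fixed stainless countertop gas hob, 360 mm deep (its x), 800 mm wide (its y); origin under its centre at bench level. Flat deck 80 mm above the bench; three burners in a row along its y, at y = +270, 0, -270 mm, x = 0. Knobs stick out 30 mm from its front (-x) face.
- seat_a (a point): Centre of the flat top of one of three identical fixed burner heads, 108 mm above the bench, 28 mm above the deck: aluminium crown 87 mm across, with a round bore 24 mm across, 16 mm deep, that takes the spigot of cap_a. It can have any of the three places in the row. A seated cap has its origin here (4 mm play all round), lies flat and stays still when its rim is pressed.
- seat_b (a point): Centre of the flat top of one of three identical fixed burner heads, 108 mm above the bench, 28 mm above the deck: aluminium crown 87 mm across, with a round bore 24 mm across, 16 mm deep, that takes the spigot of cap_b. It can have any of the three places in the row. A seated cap has its origin here (4 mm play all round), lies flat and stays still when its rim is pressed.
- seat_c (a point): Centre of the flat top of one of three identical fixed burner heads, 108 mm above the bench, 28 mm above the deck: aluminium crown 87 mm across, with a round bore 24 mm across, 16 mm deep, that takes the spigot of cap_c. It can have any of the three places in the row. A seated cap has its origin here (4 mm play all round), lies flat and stays still when its rim is pressed.
- cap_a: One of three identical loose caps, on the burner of seat_a: black iron disc 90 mm across, 5 mm thick at the rim, 6.5 mm amid, about 270 g; spigot 16 mm across, 5 mm long below. Origin: centre of the flat underside, z up. One cap (any) lies 6 to 8 mm off centre, its spigot propping that side up (tilt 0.11 rad): pressed there (1-3 N) it rocks, its low side is firm; pushed to the centre it drops in.
- cap_b: One of three identical loose caps, on the burner of seat_b: black iron disc 90 mm across, 5 mm thick at the rim, 6.5 mm amid, about 270 g; spigot 16 mm across, 5 mm long below. Origin: centre of the flat underside, z up. One cap (any) lies 6 to 8 mm off centre, its spigot propping that side up (tilt 0.11 rad): pressed there (1-3 N) it rocks, its low side is firm; pushed to the centre it drops in.
- cap_c: One of three identical loose caps, on the burner of seat_c: black iron disc 90 mm across, 5 mm thick at the rim, 6.5 mm amid, about 270 g; spigot 16 mm across, 5 mm long below. Origin: centre of the flat underside, z up. One cap (any) lies 6 to 8 mm off centre, its spigot propping that side up (tilt 0.11 rad): pressed there (1-3 N) it rocks, its low side is firm; pushed to the centre it drops in.
- brush: Bystander: cleaning brush 190 mm long lying on the hob's deck between two burners; origin under its middle. Leave alone.
- shaker: Bystander: glass shaker with a steel top, 44 mm across, 75 mm high, standing on the hob's deck towards the back between two burners; origin at the centre of its underside. Leave alone.
- cup: Bystander: small steel bowl, 64 mm across, 45 mm high, on the hob's deck towards the front between two burners; origin at the centre of its underside. Leave alone.
Not all that is in view belongs to the job. Leave any brown or turquoise look-alike of the cap_b alone.

How it is judged:
On the way:
1. the badly placed cap rocks under a pressing fingertip: its raised side tips down (tilt under 0.08 rad, still propped up) or it tips over to another side (tilt over 0.116 rad) (((contact force between the fingers and cap_a above 0.2 N and ((angle between cap_a's own z axis and vertical below 0.08 rad and z of cap_a in the frame of seat_a above 0.0045 m) or angle between cap_a's own z axis and vertical above 0.116 rad)) or (contact force between the fingers and cap_b above 0.2 N and ((angle between cap_b's own z axis and vertical below 0.08 rad and z of cap_b in the frame of seat_b above 0.0045 m) or angle between cap_b's own z axis and vertical above 0.116 rad)) or (contact force between the fingers and cap_c above 0.2 N and ((angle between cap_c's own z axis and vertical below 0.08 rad and z of cap_c in the frame of seat_c above 0.0045 m) or angle between cap_c's own z axis and vertical above 0.116 rad)))), for 0.05 s.
At the end, for the whole second after the job is handed in: All three caps lie seated and at rest: each underside less than 2 mm above its burner's top, its centre within 5.5 mm of the burner's axis and tilted by less than 0.03 rad (z of cap_a in the frame of seat_a below 0.002 m and horizontal distance between cap_a and seat_a below 0.0055 m and angle between each of cap_a, cap_b, cap_c's own z axis and vertical below 0.03 rad and z of cap_b in the frame of seat_b below 0.002 m and horizontal distance between cap_b and seat_b below 0.0055 m and z of cap_c in the frame of seat_c below 0.002 m and horizontal distance between cap_c and seat_c below 0.0055 m and linear speed of each of cap_a, cap_b, cap_c below 0.01 m/s); the robot touches nothing.
It fails at once if a cap is lifted off its burner (its origin more than 20 mm above the burner's top) (z of cap_a in the frame of seat_a above 0.02 m or z of cap_b in the frame of seat_b above 0.02 m or z of cap_c in the frame of seat_c above 0.02 m).
It fails at once if a bystander (brush, shaker, bowl) is moved by more than 15 mm or the shaker is tipped (distance of any of brush, shaker, cup from where it was at the start of the episode above 0.015 m or angle between shaker's own z axis and vertical above 0.3 rad).
It also fails if it takes over 72 s, if anything falls off the work surface, if the arm or the gripper's body presses on something with over 40 N, if the wrist force passes 120 N, or if a joint passes its speed limit or range.

## Robot

A 7-joint arm with a two-finger parallel gripper is mounted at the origin on the work surface. World frame = base frame: x ahead of the robot, y to its left, z up, the work surface at z = 0. Lengths are in m, angles in rad, forces in N, time in s.
With the tool pointing down it reaches from about 0.4 to 0.9 m from the base axis. Payload 5.5 kg.
Tool frame: the origin (TCP) lies midway between the tips of the shut fingers; the grasp point (between the pads) lies 19 mm behind it (manip.grip_depth is the distance from the TCP to the grasp point, in m); z points along the fingers, x is the direction in which the jaws open and shut, and the axes are right-handed (so a half turn about z gives the same grasp; the last joint's range is limited). The gripper opens to 92 mm and grips with 3 to 60 N. Pads are 19 mm wide; open, the fingers measure 130 mm over their backs; the gripper's body (75 mm by 190 mm) begins 47 mm behind the grasp point.
Start: joints at [1.556, 0.501, -0.427, 1.55, 0.221, 1.138, -0.21], TCP at [0.178, -0.625, 0.227] pointing down, gripper open.
Joint ranges: [-2.88, 2.88], [-0.31, 2.03], [-1.54, 1.56], [0.2, 2.42], [-1.41, 4.55], [0.19, 2.02], [-2.57, 2.57]. Speed limits (rad/s): [2.57, 2.57, 3.14, 3.14, 3.14, 3.14, 3.14].

## Interface

Orientations are given as a unit quaternion [x, y, z, w].
In Python, from bench import manip, effector, viewer gives the robot as it stands. Calls block until the motion is done:
- manip.move_pose(position, orientation): joint-space move of the TCP to a pose.
- manip.servo_line(position, ori=None, vel=0.15): straight line of the TCP; ori=None keeps the orientation; vel is the mean speed in m/s.
- manip.movej(angles): joint-space move.
- effector.open_jaws() and effector.close(f_grip=None): open the fingers fully, or close them until they stop; f_grip is the grip in N (None keeps the last).
- manip.sleep(seconds).
- manip.solve_ik(position, orientation): joint angles nearest the present ones, or None.
- viewer.get_image(name): name is "scene" or "top" or "wrist"; returns the picture (480x640x3 uint8, red, green, blue); there is no depth.
- viewer.get_calibration(name): a dict with "vfov" (degrees; the focal length in pixels is half the picture's height over the tangent of half this angle, whatever the lens; pixels are square), "cx", "cy" (the principal point, pixels), "eye" and "attitude" of the camera in the world. Camera axes: x right, y down, z forward; pixel columns grow to the right and rows downward; lengths in m; the calibration is good to about 2 mm. A picture is of the moment at which its call begins: read the wrist's pose just before it. get_calibration takes no time and is no camera call; for the wrist camera it gives the pose at the moment of the call.
A pose or a line that the arm cannot do raises manip.PlanningError and nothing moves.
- manip.hand_in(): hands the job in, once; it reports no verdict.
Readings, each from a call of its own:
- manip.current_clock(): time.
- manip.current_q(): joint angles.
- manip.current_joint_velocities(): joint speeds.
- manip.current_tau(): joint torques, N m.
- manip.current_tool_pos(): TCP position.
- manip.current_tcp_rot(): TCP orientation.
- manip.current_force(): force on the tool from outside, world axes, zero at the start.
- manip.current_wrist_torque(): the same for the moment, N m.
- manip.current_finger_gap(): finger opening in m.
Only numpy, scipy, OpenCV 4.12 (cv2) and the standard library are available. Lean on these libraries where they do the work, as an engineer would, in place of code of your own. Each camera call takes 0.05 s, during which the arm holds its last target. There are 200 camera calls.

## Working session

There is one attempt and no reset: what is moved stays moved. The work goes in short steps, each a Python script; the robot and the scene stay as the last script left them, time stands still between calls to the robot, and variables do not carry over. Pictures are saved under pics/ and viewed, about 8 in all and at most 12, crops included, and the job is handed in when it is done.

```bash
mkdir -p pics; ls
python3 - <<'E'
from bench import manip, effector, viewer
import cv2
for n in ("scene","top"):
    im=viewer.get_image(n); cv2.imwrite(f"pics/{n}0.png",im[:,:,::-1]); print(n,viewer.get_calibration(n))
print(viewer.get_calibration("wrist"),manip.current_tool_pos(),manip.current_tcp_rot(),manip.current_clock())
E
```

```text
pics
scene {'vfov': 48.57816012346706, 'cx': 322.7300691245879, 'cy': 243.9376186321637, 'eye': array([1.29729275, 0.10634268, 0.70471228]), 'attitude': array([ 0.54402355,  0.70994505, -0.34762934, -0.28137207])}
top {'vfov': 49.130924176937484, 'cx': 313.01300254050096, 'cy': 240.63134819059286, 'eye': array([ 0.28729444, -0.09324947,  1.30064565]), 'attitude': array([ 0.70965228, -0.6999389 ,  0.05211714, -0.0613431 ])}
{'vfov': 60.899820059223075, 'cx': 321.15371736922856, 'cy': 248.292189874416, 'eye': array([ 0.2454405 , -0.60566571,  0.38346122]), 'attitude': array([ 0.7911313 , -0.59663814, -0.08200145,  0.10681739])} [ 0.17805478 -0.62446922  0.22577313] [ 7.98221023e-01 -6.02364019e-01 -6.85693740e-04 -5.62018216e-04] 0.1
```

View pics/top0.png

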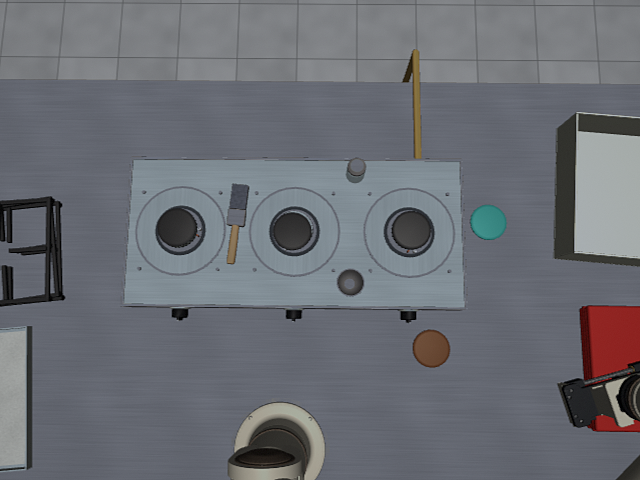

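View pics/scene0.png

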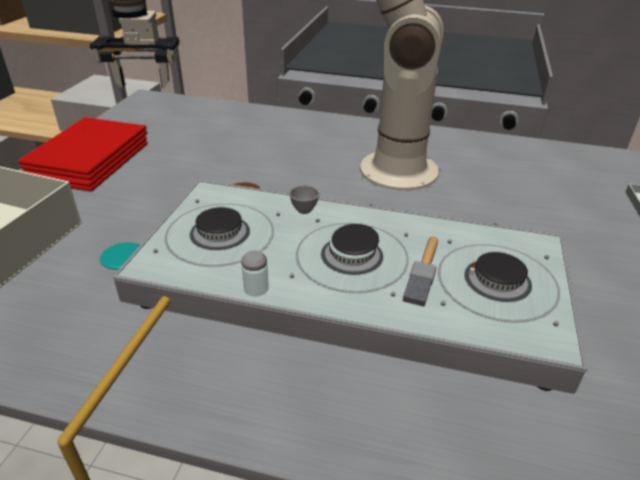

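The three black caps in the top view are at (179,228), (293,231) and (410,229). The look-alikes are turquoise at (489,222) and brown at (431,348); I'm ignoring both, because the real caps are the black ones on the burners. Next I'll find the hob pose and the cap offsets.

```bash
cat > h.py <<'E'
import numpy as np, cv2
from scipy.spatial.transform import Rotation as R
def cast(cal,px,z):
    px=np.atleast_2d(px).astype(float); f=240/np.tan(np.radians(cal['vfov'])/2)
    d=np.c_[(px[:,0]-cal['cx'])/f,(px[:,1]-cal['cy'])/f,np.ones(len(px))]
    d=R.from_quat(cal['attitude']).apply(d); e=np.asarray(cal['eye'])
    return e+d*((z-e[2])/d[:,2])[:,None]
def proj(cal,P):
    f=240/np.tan(np.radians(cal['vfov'])/2)
    p=R.from_quat(cal['attitude']).inv().apply(np.atleast_2d(P)-cal['eye'])
    return np.c_[cal['cx']+f*p[:,0]/p[:,2],cal['cy']+f*p[:,1]/p[:,2]]
E
python3 - <<'E'
from h import *
from bench import viewer
im=cv2.imread("pics/top0.png"); cal=viewer.get_calibration("top")
hsv=cv2.cvtColor(im,cv2.COLOR_BGR2HSV)
for p in [(150,170),(100,170),(440,295),(179,228),(293,231),(410,229),(410,213)]: print(p,im[p[1],p[0]],hsv[p[1],p[0]])
m=(im.min(2)>118).astype(np.uint8)*255; m[:130]=0; m[320:]=0; m[:,:90]=0; m[:,500:]=0
m=cv2.morphologyEx(m,cv2.MORPH_CLOSE,np.ones((5,5)));m=cv2.morphologyEx(m,cv2.MORPH_OPEN,np.ones((5,5)))
c=max(cv2.findContours(m,0,2)[0],key=cv2.contourArea)
P=cast(cal,c[:,0],.08)[:,:2]
r=cv2.minAreaRect((P*1000).astype(np.float32)); print(r)
for p in [(179,228),(293,231),(410,229)]:
    w=np.zeros(m.shape,np.uint8); x,y=p; w[y-30:y+30,x-32:x+32]=1
    k=((im.max(2)<72)&(w>0)).astype(np.uint8)
    k=cv2.morphologyEx(k,cv2.MORPH_OPEN,np.ones((9,9)))
    cc=max(cv2.findContours(k,0,2)[0],key=cv2.contourArea); Q=cast(cal,cv2.convexHull(cc)[:,0],.114)[:,:2]
    print(cv2.minEnclosingCircle((Q*1000).astype(np.float32)),cast(cal,p,.114))
E
```

```text
(150, 170) [146 138 127] [103  33 146]
(100, 170) [113 103  99] [111  32 113]
(440, 295) [151 143 131] [102  34 151]
(179, 228) [50 49 50] [150   5  50]
(293, 231) [52 52 52] [ 0  0 52]
(410, 229) [63 64 66] [10 12 66]
(410, 213) [56 54 56] [150   9  56]
((505.99615478515625, -31.44769287109375), (356.49005126953125, 789.0332641601562), 0.5386973023414612)
((506.2236328125, 239.6326904296875), 49.23529815673828) [[0.50500594 0.23315769 0.114     ]]
((500.07086181640625, -22.99091339111328), 48.547794342041016) [[ 0.50128852 -0.0299767   0.114     ]]
((512.0596923828125, -303.5265197753906), 45.394168853759766) [[ 0.50932527 -0.29827079  0.114     ]]
```

Run:
```python
from h import *
from bench import manip, effector, viewer
import json
c=viewer.get_calibration("wrist"); T=R.from_quat(manip.current_tcp_rot())
print("cam in tool",T.inv().apply(c['eye']-manip.current_tool_pos()),(T.inv()*R.from_quat(c['attitude'])).as_euler('xyz',degrees=True))
effector.close(5)
q=R.from_matrix(np.array([[0,1,0],[1,0,0],[0,0,-1.]]).T).as_quat() # tool x=+y world
off=T.inv().apply(c['eye']-manip.current_tool_pos()); o=R.from_quat(q).apply(off); print("cam off world",o)
cals=[];ims=[]
for i,b in enumerate([(.509,-.301),(.506,-.031),(.503,.239)]):
    p=[b[0]-o[0]-.06,b[1]-o[1],.21]
    try: manip.move_pose(p,q)
    except manip.PlanningError as e: print(i,e); continue
    manip.sleep(.3)
    cal=viewer.get_calibration("wrist"); im=viewer.get_image("wrist")
    cv2.imwrite(f"pics/w{i}.png",im[:,:,::-1]); json.dump({k:(v.tolist() if hasattr(v,'tolist') else v) for k,v in cal.items()},open(f"pics/w{i}.json","w"))
    u,v=proj(cal,[*b,.112])[0].astype(int); print(i,u,v,manip.current_clock(),manip.current_tool_pos(),manip.current_force())
    ims.append(cv2.resize(im[max(0,v-130):v+130,max(0,u-133):u+133],(266,260)))
cv2.imwrite("pics/w.png",cv2.resize(np.hstack(ims),None,fx=1,fy=1)[:,:,::-1])
```

```text
cam in tool [ 1.23295816e-04 -6.99701011e-02 -1.57683578e-01] [-15.48186212  -0.029418    -0.01688573]
cam off world [-0.06991632 -0.00050282  0.15674662]
0 321 237 3.6 [ 0.51872748 -0.30091754  0.20997616] [-0.57520419 -0.50000051 -0.83917988]
1 322 237 5.0 [ 0.51601785 -0.03128297  0.20987276] [-0.01564491  0.81316773 -0.41474157]
2 323 236 6.4 [0.51333836 0.2384284  0.20995143] [-0.39707843 -0.9830962  -0.29351439]
```

View pics/w.png

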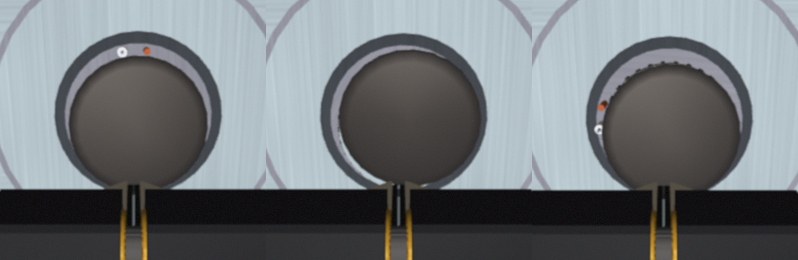

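Crops of the caps at y=-0.30, -0.03 and +0.24 (left to right). In the outer two, the cap sits the same way inside its drip ring. The middle cap at about (411,118) is shifted up and to the right against its ring centre (404,117), and shows a lit gap at lower left. Image up is −x and image right is +y. So the middle cap is the suspect; next I measure its offset.

Run:
```python
from h import *
import json
from scipy.optimize import least_squares
def circ(P):
    f=lambda p:np.hypot(P[:,0]-p[0],P[:,1]-p[1])-p[2]
    s=least_squares(f,[*P.mean(0),.05],loss='soft_l1',f_scale=.0005); return s.x,np.sqrt(np.mean(s.fun**2))
out=[]
for i,b in enumerate([(.509,-.301),(.506,-.031),(.503,.239)]):
    im=cv2.imread(f"pics/w{i}.png").astype(int); cal=json.load(open(f"pics/w{i}.json"))
    u,v=proj(cal,[*b,.112])[0].astype(int)
    warm=((im[...,2]-im[...,0]>=2)&(im.max(2)<125)).astype(np.uint8)
    cool=((im.max(2)<110)).astype(np.uint8)
    res=[]
    for m,z in ((warm,.113),(cool,.08)):
        m=m.copy(); m[v+55:]=0; m[:v-120]=0; m[:,:u-120]=0; m[:,u+120:]=0
        m=cv2.morphologyEx(m,cv2.MORPH_OPEN,np.ones((5,5)))
        c=max(cv2.findContours(m,0,1)[0],key=cv2.contourArea)
        c=cv2.convexHull(c)[:,0]; c=c[c[:,1]<v+50]
        r,e=circ(cast(cal,c,z)[:,:2]); res.append(r); print(i,z,(r*1000).round(1),round(e*1000,2),len(c))
    print("  diff",((res[0]-res[1])[:2]*1000).round(1))
```

```text
0 0.113 [ 505.7 -298.6   43.8] 0.17 40
0 0.08 [ 506.6 -298.3   59.4] 0.08 46
  diff [-1.  -0.3]
1 0.113 [499.5 -24.7  44.3] 0.35 41
1 0.08 [505.4 -28.3  59.4] 0.08 44
  diff [-5.9  3.6]
2 0.113 [504.4 242.3  44.2] 0.47 33
2 0.08 [504.3 241.7  59.4] 0.09 48
  diff [0.1 0.6]
```

The middle burner's seat is at (0.5054, −0.0283), and its cap is off by (−5.9, +3.6) mm. I'll press the cap at y=+0.24 first as a firm reference, then the raised side of the middle cap.

```bash
cat >> h.py <<'E'
from bench import manip, effector, viewer
D=np.array([-5.9,3.6])/np.hypot(5.9,3.6)
def quat(ty): # tool y along horizontal direction ty, z down
    y=np.array([*ty,0]); z=np.array([0,0,-1.]); return R.from_matrix(np.c_[np.cross(y,z),y,z]).as_quat()
Q=quat(-D)
def force(n=4):
    f=[]
    for _ in range(n): f.append(manip.current_force()); manip.sleep(.02)
    return np.mean(f,0)
def press(xy,z0,z1,step,flim):
    manip.servo_line([*xy,z0],vel=.1); manip.sleep(.2); b=force(8); log=[]
    z=z0
    while z>z1:
        z-=step; manip.servo_line([*xy,z],vel=.03); f=force()-b
        log.append((round(manip.current_tool_pos()[2]*1e3,1),round(f[2],2)))
        if f[2]>flim: break
    print(log)
    manip.servo_line([*xy,z0+.01],vel=.1)
E
python3 - <<'E'
from h import *
c2=np.array([.5043,.2420])+D*.036
manip.move_pose([*c2,.15],Q); press(c2,.118,.110,.001,3); print(manip.current_clock())
manip.servo_line([*c2,.19],vel=.2)
c1=np.array([.4995,-.0247])+D*.037
manip.move_pose([*c1,.19],Q); manip.servo_line([*c1,.15],vel=.2)
press(c1,.130,.1125,.001,4.0); print(manip.current_clock())
E
```

```text
[(np.float64(117.0), np.float64(-0.04)), (np.float64(116.0), np.float64(-0.58)), (np.float64(115.0), np.float64(-0.38)), (np.float64(114.8), np.float64(7.18))]
9.3833
[(np.float64(129.0), np.float64(-0.01)), (np.float64(128.0), np.float64(-0.01)), (np.float64(127.0), np.float64(0.23)), (np.float64(126.0), np.float64(-0.24)), (np.float64(125.0), np.float64(-0.27)), (np.float64(124.0), np.float64(-0.03)), (np.float64(123.0), np.float64(0.08)), (np.float64(122.0), np.float64(-0.08)), (np.float64(121.0), np.float64(0.36)), (np.float64(120.0), np.float64(0.1)), (np.float64(119.0), np.float64(1.35)), (np.float64(118.0), np.float64(0.62)), (np.float64(117.0), np.float64(0.8)), (np.float64(116.0), np.float64(1.09)), (np.float64(115.5), np.float64(8.39))]
17.0583
```

The reference cap was firm at 114.8 mm. The middle cap was met at about 119–120 mm, gave way at around 1 N for 4 mm, then stopped. That is the rocking one. I'll re-measure where it lies now.

```bash
cat >> h.py <<'E'
from scipy.optimize import least_squares
def circ(P):
    f=lambda p:np.hypot(P[:,0]-p[0],P[:,1]-p[1])-p[2]
    s=least_squares(f,[*P.mean(0),.05],loss='soft_l1',f_scale=.0005); return s.x,np.sqrt(np.mean(s.fun**2))
def look(name):
    b=(.506,-.031); q=quat([1,0])
    manip.move_pose([.516,-.031,.21],q); manip.sleep(.3)
    cal=viewer.get_calibration("wrist"); rgb=viewer.get_image("wrist"); im=rgb[:,:,::-1].astype(int)
    u,v=proj(cal,[*b,.112])[0].astype(int); res=[]
    cv2.imwrite(f"pics/{name}.png",cv2.resize(rgb[v-110:v+110,u-130:u+130,::-1],None,fx=2,fy=2))
    for m,z in ((((im[...,2]-im[...,0]>=2)&(im.max(2)<125)).astype(np.uint8),.113),((im.max(2)<110).astype(np.uint8),.08)):
        m[v+55:]=0; m[:v-120]=0; m[:,:u-120]=0; m[:,u+120:]=0
        m=cv2.morphologyEx(m,cv2.MORPH_OPEN,np.ones((5,5)))
        c=max(cv2.findContours(m,0,1)[0],key=cv2.contourArea); c=cv2.convexHull(c)[:,0]; c=c[c[:,1]<v+50]
        r,e=circ(cast(cal,c,z)[:,:2]); res.append(r); print(z,(r*1000).round(1),round(e*1000,2))
    print("offset mm",((res[0]-res[1])[:2]*1000).round(1),"t",manip.current_clock())
E
python3 - <<'E'
from h import *
p=manip.current_tool_pos(); manip.servo_line([p[0],p[1],.20],vel=.2)
look("m1")
im=viewer.get_image("scene"); cal=viewer.get_calibration("scene")
u,v=proj(cal,[.5054,-.0283,.11])[0].astype(int); cv2.imwrite("pics/s1.png",cv2.resize(im[v-45:v+45,u-60:u+60,::-1],None,fx=4.4,fy=4.4))
a=cv2.imread("pics/m1.png"); b=cv2.imread("pics/s1.png"); h=350
cv2.imwrite("pics/v1.png",np.hstack([cv2.resize(a,(400,h)),cv2.resize(b,(400,h))]))
E
```

```text
0.113 [499.9 -24.9  44.3] 0.35
0.08 [505.4 -28.3  59.4] 0.08
offset mm [-5.5  3.4] t 18.4
```

View pics/v1.png

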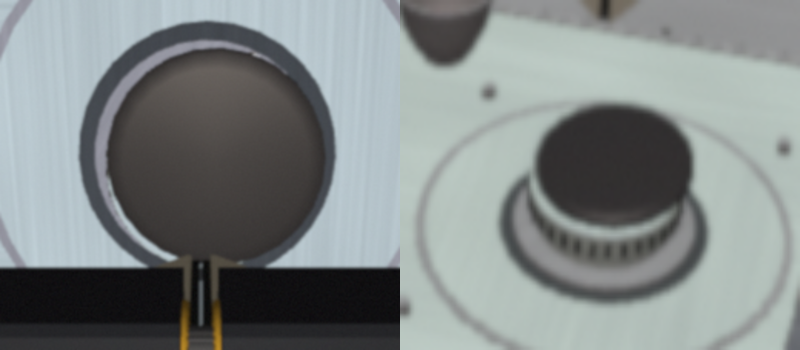

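The cap came back to the same propped position: lit crown is exposed at (125,220) in the wrist crop and along the near side in the scene crop, with an offset of (−5.5, +3.4) mm. Next I push it along −D with the flat of the shut fingers.

Run:
```python
from h import *
S=np.array([.5054,-.0283]); at=lambda r:S+D*r
manip.move_pose([*at(.08),.19],Q); manip.servo_line([*at(.08),.1105],vel=.12); manip.sleep(.2); b=force(8)
manip.servo_line([*at(.066),.1105],vel=.05)
r=.066; log=[]
while r>.0545:
    r-=.001; manip.servo_line([*at(r),.1105],vel=.02); f=force()-b
    log.append((round(r*1e3,1),round(float(f[:2]@D),2),round(float(f[2]),2)))
    if f[:2]@D>8: break
print(log)
manip.servo_line([*at(.08),.1105],vel=.1); manip.servo_line([*at(.08),.19],vel=.2)
look("m2")
im=viewer.get_image("scene"); cal=viewer.get_calibration("scene")
u,v=proj(cal,[.5054,-.0283,.11])[0].astype(int); s=cv2.resize(im[v-45:v+45,u-60:u+60,::-1],(400,350))
cv2.imwrite("pics/v2.png",np.hstack([cv2.resize(cv2.imread("pics/m2.png"),(400,350)),s]))
```

```text
[(65.0, 0.44, -0.62), (64.0, 0.27, -0.3), (63.0, -0.38, 0.31), (62.0, 0.05, 0.13), (61.0, 0.14, -0.36), (60.0, 0.63, -0.42), (59.0, 0.4, -0.94), (58.0, 0.64, -0.21), (57.0, 1.27, 0.46), (56.0, 2.15, 0.34), (55.0, 2.15, 0.15), (54.0, 1.53, 0.06)]
0.113 [505.2 -29.1  43.8] 0.2
0.08 [505.4 -28.3  59.4] 0.08
offset mm [-0.3 -0.7] t 26.25
```

View pics/v2.png

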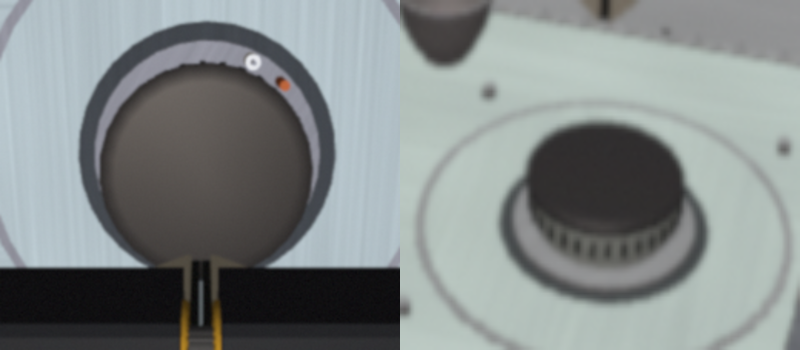

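It has dropped in: the lit crown gap is gone in both crops, and the offset is (−0.3, −0.7) mm. One firmness press, then hand in.

Run:
```python
from h import *
c=np.array([.5052,-.0291])+D*.036
manip.move_pose([*c,.15],Q); press(c,.118,.110,.001,3)
manip.servo_line([*c,.19],vel=.2); look("m3"); manip.hand_in()
```

```text
[(np.float64(117.0), np.float64(-0.14)), (np.float64(116.0), np.float64(0.34)), (np.float64(115.0), np.float64(-0.5)), (np.float64(114.7), np.float64(9.67))]
0.113 [505.2 -29.1  43.8] 0.2
0.08 [505.5 -28.3  59.5] 0.09
offset mm [-0.2 -0.8] t 30.6167
the job is handed in; nothing more can be done
```

The middle cap was the one that rocked. I pushed it sideways about 7 mm with the shut fingertips until it dropped home, and handed the job in at about 31 s.

- **Finding it:** the wrist pictures showed the middle cap 6.9 mm off its burner's axis. Its raised rim gave way about 4 mm at around 1 N. The cap at y=+0.24 was firm at 114.8 mm.
- **Last checks:** after the push, the middle cap's centre is about 0.8 mm from the burner axis. Its rim is firm at 114.7 mm, and the crown that showed beside the tilted cap is hidden again.
- **Not checked:** I did not press the cap at y=−0.30. The pictures alone showed it about 1 mm off centre, like the other seated cap. I did not re-measure the brush, shaker or bowl, but no move went near them.
- **Forces:** the two firm presses overshot my 3 N stop, and the rocking press overshot its 4 N one. They peaked at 7 to 10 N; no cap shift showed in the pictures of the middle cap, and I took none of the y=+0.24 cap after its press.

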